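# Check the hard coat on a carved stone sample with the durometer

### The job

The carved foam sample is light, so first fasten it down: swing the board's hinged steel strap down across the end of the sample until it lies home with its slot over the staple. Then take the durometer from its wooden rest and hold it on the pen ring on the sloping face of the big stone: foot inside the ring, square to that sloping face and not just upright, pressed gently (about 10 N) until the foot sits flat with its pin pushed in. Finish while still holding it there steadily for the reading; do not shift the sample or disturb the tin, brush and sanding block.

Things in the scene. Friction and masses are not known exactly. Their poses are not given: they have to be found in the camera images.
- board: Plywood board fixed on the table, 340 x 250 x 18 mm, with low battens (14 mm) round the sample. Origin: centre of its underside; x along its length, away from the robot at yaw 0 (turned up to 0.35 rad). At x = -103 mm stand two wooden blocks 30 mm high: the hinge block at y = -90, the staple block at y = +90 mm with a 19 mm high wire staple on it.
- strap_hinge (a point): Point on the hinge pin of the hold-down strap, 52 mm above the table, fixed to the board; axes as the board's; the pin runs along x.
- strap_end (a point): Middle of the free end of the hold-down strap: plain flat steel, 32 mm wide, 4 mm thick, 200 mm long from the hinge pin, thin rubber pad underneath, a 28 mm slot centred 176 mm from the pin. Its y axis points along the strap away from the pin, z out of the strap's outer face (up when closed; towards the board's -y when upright).
- strap (a joint): Strap angle, rad: 0 = closed, level across the sample towards the board's +y, staple through its slot; pi/2 = upright. Starts between 1.2 and 1.9; above 1.57 it leans outward beyond the hinge. Stiff hinge: it stays where it is left, takes up to 3 N at 150 mm from the pin to swing, and stops by itself on the sample.
- sample: Loose carved foam sample, 260 x 140 mm, 0.45 kg, lying between the battens: slab 30 mm thick, bare flat margin at the strap end, white hard-coated stones on the rest. The biggest stone (110 x 100 mm) lies off the middle, away from the strap. Origin: centre of its underside, 18 mm above the table; axes as the board's.
- mark (a point): Centre of the black pen ring (34 mm across) on the flat sloping face of the big stone, 74 mm above the table, at x = 32, y = 2 mm of the sample. Its z axis is the face's outward normal, leaning 0.26 rad (15 degrees) from vertical towards the sample's -x (strap) end; y axis as the sample's. The face reaches 30 mm or more from the mark all round.
- gauge: Pocket durometer, 104 mm high, 0.2 to 0.3 kg, upright in its rest. Origin: centre of its flat round foot (18 mm across); z up its axis. Foot and stem (20 mm thick) up to 28 mm, then a dark box body 28 (x) by 46 mm (y, flat parallel sides) from 28 to 94 mm, dial on the -x side, 22 mm knob on top. Grip it by the 46 mm sides, 60 to 70 mm above the foot.
- indenter (a joint): Spring pin in the middle of the gauge's foot: 0 = sticking out 2.5 mm, 0.0025 m = pushed in flush with the foot (takes 4 N). Readings of it are noisy: go by the force.
- rest: Fixed wooden block 85 x 85 x 45 mm with a 27 mm upright through hole in the middle; the gauge's foot and stem hang in the hole and its box body sits on top, the foot 17 mm above the table. Origin: centre of its underside. It stands left or right of the board; the tin stands on the other side.
- tin: Bystander: white can, 84 mm across, 100 mm high. Origin: centre of its underside.
- brush: Bystander: flat paint brush lying on the table.
- sander: Bystander: cork sanding block 95 x 62 x 28 mm. Origin: centre of its underside.
Mind the look-alikes: they are no part of the job. Of the things that look like the gauge, the smaller one is meant.

How it is judged:
By the outcome, as a careful person would: the job done as asked, in the order asked, and still so for the second after the job is handed in, while the arm keeps its last pose, push and grip.
It also fails if it takes over 61 s, if anything falls off the work surface, if the arm or the gripper's body presses on something with over 40 N, if the wrist force passes 120 N, or if a joint passes its speed limit or range.

### The arm

A 6-joint arm with a two-finger parallel gripper is mounted at the origin on the work surface. World frame = base frame: x ahead of the robot, y to its left, z up, the work surface at z = 0. Lengths are in m, angles in rad, forces in N, time in s.
With the tool pointing down it reaches from about 0.4 to 0.925 m from the base axis. Payload 3.4 kg.
Tool frame: the origin (TCP) lies midway between the tips of the shut fingers; the grasp point (between the pads) lies 19 mm behind it; z points along the fingers, y is the direction in which the jaws open and shut (so a half turn about z gives the same grasp; the last joint's range is limited). The gripper opens to 85 mm and grips with 20 to 120 N. Pads are 22 mm wide; open, the fingers measure 114 mm over their backs; the gripper's body (76 mm by 85 mm) begins 54 mm behind the grasp point. The pads swing forward as they close: fully open they stand 13 mm farther back than shut.
Start: joints at [-0.073, 0.307, 1.506, -0, 1.328, -0.073], TCP at [0.575, -0, 0.231] pointing down, gripper open.
Joint ranges: [-3.12, 3.12], [-1.05, 2.28], [0.14, 2.33], [-1.42, 4.57], [0.1, 2.73], [-2.68, 2.68]. Speed limits (rad/s): [2.57, 2.57, 3.14, 3.14, 3.14, 3.14].

### API

Orientations are given as [roll, pitch, yaw] about the fixed x, y, z axes, in that order (R = Rz(yaw) Ry(pitch) Rx(roll)).
In Python, from rig import robot gives the robot as it stands.
- The arm moves only by the tool arm_command, never from a script. Its argument "targets" is one flat list of numbers, 6 for each row, row after row: the shift along the world's x, y, z as a fraction of full scale, then the turn, a rotation vector about the world's x, y, z as a fraction of full scale. A call has 1 to 12 rows; each row shifts and turns the commanded pose from where the row before left it; what a row does not reach is not made up. Full scale, the value 1, is 0.04 m for a shift and 6 degrees for a turn. A row lasts 1/10 s, in which the tool goes at most 50 mm and 8.59 degrees, less where a joint would pass 70% of its speed; a pose out of reach is approached as far as the arm can. A call with a number of a shift or a turn outside -1 to 1 is refused whole. A call with a gripper value outside its range is refused whole. "claw" is the closure, from 0 (fully open) to 1 (shut), set as the call begins (left out, the last holds). The fingers move at their own pace and stop on an object; the grip force is fixed at half the most. Time passes only in rows, so rows that do not move let the fingers close. It gives the time, the measured TCP pose, the force and the opening at its end, in the units of the state.
- robot.sense(): the state, without advancing time (a new reading comes with each control period).
- robot.grab_frame(name): name is "scene" or "side" or "wrist"; returns (picture, depth): 420x560x3 uint8, red, green, blue; 420x560 float32, m along the optical axis (not along the pixel's ray), 0 where there is no reading.
- robot.camera_params(name): a dict with "fx", "fy", "cx", "cy" (pixels), "k1" (the pictures are not rectified: a ray, as slopes to the right and down, at radius r is drawn at 1 + k1 r^2 times it, then the intrinsics apply), "R" (3x3) and "t" (3): a world point X has camera coordinates R X + t. Camera axes: x right, y down, z forward; pixel columns grow to the right and rows downward; lengths in m; the calibration is good to about 2 mm. A picture is of the moment at which its call begins: read the wrist's pose just before it. camera_params takes no time and is no camera call; for the wrist camera it gives the pose at the moment of the call.
- robot.finish_job(): hands the job in, once; it reports no verdict.
The state is a dict: "time_s": time; "q": joint angles; "qvel": joint speeds; "effort": joint torques, N m; "position": TCP position; "tcp_rot": TCP orientation; "ft_force": force on the tool from outside, world axes, zero at the start; "wrist_torque": the same for the moment, N m; "width": finger opening in m.
Only numpy, scipy, OpenCV 4.12 (cv2) and the standard library are available. Lean on these libraries where they do the work, as an engineer would, in place of code of your own. Each camera call takes 0.05 s, during which the arm holds its last target. There are 200 camera calls.

## Working session

There is one attempt and no reset: what is moved stays moved. The work goes in short steps, Python scripts to look and compute and a tool call to move; the robot and the scene stay as the last step left them, time stands still between calls to the robot, and variables do not carry over. Pictures are saved under pics/ and viewed, about 8 in all and at most 12, crops included, and the job is handed in when it is done.

Besides the shell and the picture viewer there is one more tool, called in YAML: its name, and indented under it one key for each argument. arm_command: Moves the arm, as the interface text tells. Shift numbers are shares of 0.04 m and turn numbers shares of 6 degrees, none past 1 either way. Its arguments: {"type":"object","properties":{"targets":{"type":"array","items":{"type":"number"}},"claw":{"type":"number"}},"required":["targets"]}

```bash
ls; mkdir -p pics
cat > h.py <<'E'
import numpy as np, cv2
from rig import robot
def grab(n):
    p=robot.camera_params(n); im,d=robot.grab_frame(n); return p,im,d
def ray(p,u,v):
    x=(u-p['cx'])/p['fx']; y=(v-p['cy'])/p['fy']; a,b=x,y
    for _ in range(20):
        s=1+p['k1']*(a*a+b*b); a,b=x/s,y/s
    R=np.array(p['R']); t=np.array(p['t'])
    return -R.T@t, R.T@np.array([a,b,1.0])
def onz(p,u,v,z):
    o,d=ray(p,u,v); return o+d*(z-o[2])/d[2]
def dep(p,d,u,v):
    o,r=ray(p,u,v); return o+r*d[int(round(v)),int(round(u))]
def cloud(p,d):
    v,u=np.mgrid[:d.shape[0],:d.shape[1]].astype(float)
    x=(u-p['cx'])/p['fx']; y=(v-p['cy'])/p['fy']; a,b=x,y
    for _ in range(20):
        s=1+p['k1']*(a*a+b*b); a,b=x/s,y/s
    c=np.stack([a*d,b*d,d],-1); P=(c-np.array(p['t']))@np.array(p['R'])
    P[d<=0]=np.nan
    return P
def proj(p,X):
    c=np.array(p['R'])@X+np.array(p['t']); a,b=c[:2]/c[2]; s=1+p['k1']*(a*a+b*b)
    return p['fx']*a*s+p['cx'],p['fy']*b*s+p['cy']
def save(n,im): cv2.imwrite('pics/'+n+'.png',im[:,:,::-1])
E
cat > s1.py <<'E'
from h import *
import pickle
D={}
for n in ['scene','side','wrist']:
    D[n]=grab(n); save(n+'0',D[n][1])
    p=D[n][0]; print(n,p['fx'],(-np.array(p['R']).T@np.array(p['t'])).round(3))
pickle.dump(D,open('d0.pkl','wb'))
print(robot.sense())
E
python3 s1.py
```

```text
pics
scene 395.9912575654169 [1.286 0.468 0.815]
side 435.9566405594446 [ 0.185 -0.735  0.954]
wrist 325.0918825334766 [0.574 0.072 0.373]
{'time_s': 0.15, 'q': array([-7.34826653e-02,  3.07438608e-01,  1.50737261e+00,  8.12570362e-06,
        1.32840286e+00, -7.34884090e-02]), 'qvel': array([ 2.29532137e-04, -2.57445453e-03, -4.72726932e-03,  1.26923787e-04,
        1.90974765e-03,  6.82596734e-05]), 'effort': array([ 7.71606137e-04, -4.57977819e+01, -2.52218986e+01, -9.54763436e-05,
        8.49722768e-03, -4.89260890e-05]), 'position': array([5.74468963e-01, 2.74715381e-05, 2.30571466e-01]), 'tcp_rot': array([-3.13997618e+00, -1.26912523e-04,  1.57080001e+00]), 'ft_force': array([-0.03538421,  0.37347777, -0.56967695]), 'wrist_torque': array([ 0.01661083,  0.06698347, -0.00805874]), 'width': 0.08520001895314698}
```

View pics/scene0.png

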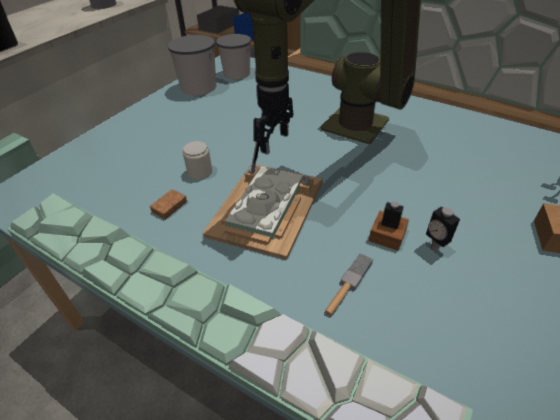

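View pics/side0.png

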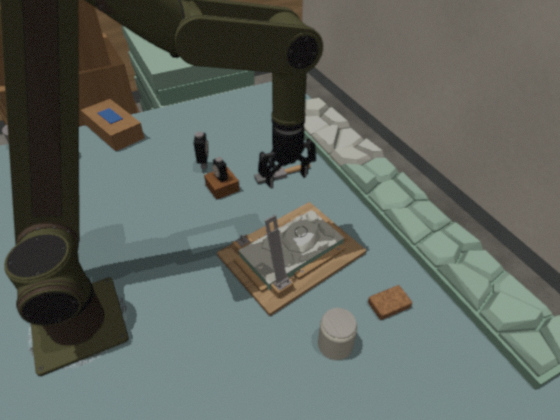

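The scene image shows the rest with the gauge in it at (393,215). A larger look-alike dial stands free at (441,226). The tin is at (197,160), the sander at (169,203), the brush at (350,283), and the board is around (265,205). In the side image the strap stands near-upright at (277,250), and the ring shows on the stone at (301,232).

Candidates for the gauge are scene (393,213), in the wooden block, and (441,226), which is bigger and free-standing. I choose the one in the rest.

```bash
cat > s2.py <<'E'
from h import *
import pickle
D=pickle.load(open('d0.pkl','rb'))
A=[]
for n in ['side','scene']:
    p,im,d=D[n]; P=cloud(p,d)
    hsv=cv2.cvtColor(im,cv2.COLOR_RGB2HSV)
    z=P[...,2]
    for nm,(u,v) in {'side':dict(ring=(301,232),straptip=(272,222),strapbase=(281,284),gauge=(220,168),rest=(230,182),look=(201,148)),'scene':dict(gauge=(393,213),rest=(390,235),look=(441,226))}[n].items():
        print(n,nm,P[v,u].round(3),hsv[v,u])
    # board
    x,y=P[...,0],P[...,1]
    m=(x>.3)&(x<.95)&(y>-.3)&(y<.3)
    b=(m&(z>.013)&(z<.023)).astype(np.uint8); 
    nlab,L,S,C=cv2.connectedComponentsWithStats(b)
    for i in np.argsort(-S[1:,4])[:3]+1:
        q=P[L==i]; print(n,'brd',S[i],q.mean(0).round(3),cv2.minAreaRect((q[:,:2]*1000).astype(np.float32)))
    # rest top z~.045 ; points y>0.2
    m=(x>.3)&(x<1)&(y>.15)&(y<.6)
    for lo,hi in [(.008,.04),(.04,.05),(.05,.08),(.08,.12),(.12,.14)]:
        b=(m&(z>lo)&(z<hi)).astype(np.uint8); nlab,L,S,C=cv2.connectedComponentsWithStats(b)
        for i in range(1,nlab):
            if S[i,4]>12:
                q=P[L==i]; print(n,lo,S[i],q.min(0).round(3),q.max(0).round(3),np.median(q,0).round(3))
E
python3 s2.py
python3 - <<'E'
import cv2
a=cv2.imread('pics/side0.png')[130:320,180:380]
b=cv2.imread('pics/scene0.png')[180:270,340:480]
cv2.imwrite('pics/c1.png',cv2.resize(a,None,fx=3.5,fy=3.1,interpolation=2)[:600])
cv2.imwrite('pics/c2.png',cv2.resize(b,None,fx=5,fy=5,interpolation=2))
E
```

```text
side ring [ 0.602 -0.034  0.074] [ 23  20 114]
side straptip [0.571 0.086 0.017] [ 17  85 129]
side strapbase [ 0.483 -0.15   0.051] [  9  17 103]
side gauge [0.492 0.289 0.104] [ 0 98 13]
side rest [0.517 0.282 0.044] [ 13 149 113]
side look [0.473 0.414 0.104] [128  93  11]
side brd [ 218  202  149  112 2655] [ 0.557 -0.088  0.017] ((572.2860717773438, -40.14469909667969), (343.34649658203125, 253.3279571533203), 10.815853118896484)
side brd [324 155 115 126 327] [ 0.876 -0.039  0.018] ((876.7893676757812, -0.469940185546875), (598.7163696289062, 8.091232299804688), 89.99526977539062)
side brd [273 165  28  14 134] [0.715 0.281 0.018] ((720.1427612304688, 284.0870361328125), (108.15767669677734, 35.46806335449219), 12.602338790893555)
side 0.008 [319 114   6   7  16] [0.971 0.469 0.028] [0.997 0.513 0.04 ] [0.979 0.502 0.037]
side 0.008 [305 128  45  55 422] [0.871 0.151 0.008] [0.896 0.454 0.04 ] [0.878 0.273 0.029]
side 0.008 [334 130   7  20  30] [0.911 0.291 0.026] [0.993 0.387 0.04 ] [0.958 0.346 0.033]
side 0.008 [361 159  11   7  17] [0.952 0.177 0.032] [0.996 0.187 0.04 ] [
[... 5691 characters left out ...]
25 0.05 ] [0.97  0.508 0.056] [0.949 0.466 0.051]
scene 0.05 [422 386  33  34 548] [0.889 0.527 0.05 ] [0.938 0.587 0.058] [0.909 0.557 0.053]
scene 0.05 [344 402  45  18 304] [0.98  0.407 0.05 ] [1.    0.488 0.063] [0.992 0.449 0.06 ]
scene 0.05 [397 403  35  17 326] [0.928 0.502 0.05 ] [0.975 0.555 0.068] [0.952 0.526 0.063]
scene 0.08 [383 202  20  19 261] [0.484 0.291 0.08 ] [0.521 0.339 0.12 ] [0.514 0.316 0.106]
scene 0.08 [428 214  31  24 347] [0.48  0.408 0.08 ] [0.514 0.474 0.12 ] [0.501 0.441 0.1  ]
scene 0.12 [393 202   7   5  16] [0.497 0.311 0.12 ] [0.512 0.325 0.123] [0.503 0.317 0.121]
scene 0.12 [433 207  27  20 267] [0.458 0.41  0.12 ] [0.512 0.474 0.14 ] [0.49  0.445 0.127]
```

View pics/c1.png

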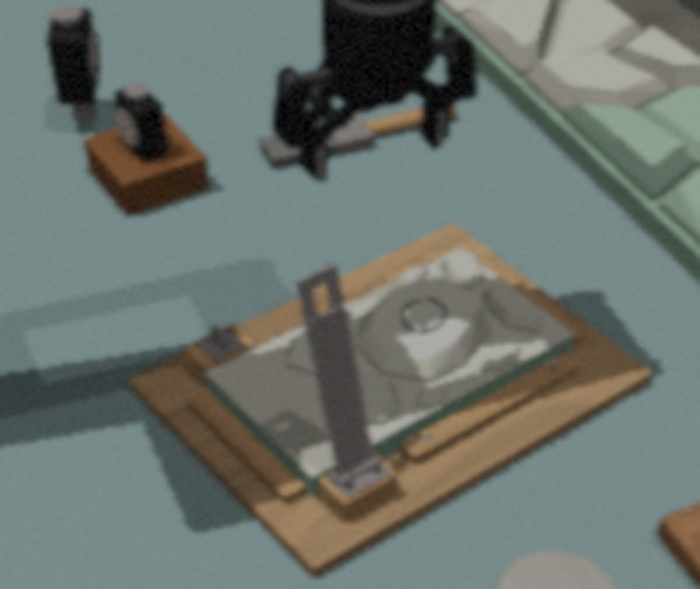

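View pics/wrist0.png

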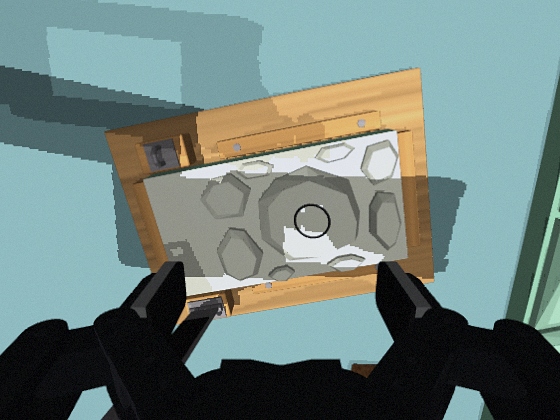

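Wrist view: the ring centre is at (312,221), the staple block at (160,155) on the board's +y side, and the hinge and strap at (205,315). The side crop confirms that the smaller gauge sits in the rest and the taller one stands free. The strap is roughly upright with its slot at the top.

```bash
cat > s3.py <<'E'
from h import *
import pickle
D=pickle.load(open('d0.pkl','rb'))
C=np.array([.575,-.040,0]); yw=.19
Rb=np.array([[np.cos(yw),-np.sin(yw),0],[np.sin(yw),np.cos(yw),0],[0,0,1]])
for n in ['side','wrist','scene']:
    p,im,d=D[n]; Q=(cloud(p,d)-C)@Rb
    m=(abs(Q[...,0]+.103)<.03)&(Q[...,2]>.07)&(Q[...,2]<.27)&(Q[...,1]<.02)&(Q[...,1]>-.2)
    q=Q[m]
    if len(q)>10:
        print(n,len(q),q.min(0).round(3),q.max(0).round(3)); k=np.polyfit(q[:,2],q[:,1],1); print('lean dy/dz',k, 'theta',np.pi/2-np.arctan(k[0]))
        for zz in (.1,.15,.2,.24):
            w=q[abs(q[:,2]-zz)<.01]
            if len(w): print(zz,len(w),np.median(w,0).round(3))
p=D['wrist'][0]; X=onz(p,312,221,.074); print('ring wrist',X.round(4),'in sample',((X-C)@Rb).round(4))
print('side',onz(D['side'][0],301.3,231.5,.074).round(4))
p,im,d=D['wrist']
P=cloud(p,d); z=P[...,2]
# face plane fit around the ring
q=P[205:238,297:328].reshape(-1,3); q=q[~np.isnan(q[:,0])]; c=q.mean(0); v=np.linalg.svd(q-c)[2][2]; v*=np.sign(v[2]); print('plane',c.round(3),v.round(3),((v)@Rb).round(3))
b=((z>.013)&(z<.023)&(P[...,0]<.8)).astype(np.uint8); nl,L,S,_=cv2.connectedComponentsWithStats(b); 
q=P[b>0]; print('board wrist',cv2.minAreaRect((q[:,:2]*1000).astype(np.float32)))
# sample top slab? staple
b=(abs(((P-C)@Rb)[...,1]-.09)<.015)&(abs(((P-C)@Rb)[...,0]+.103)<.03)
q=((P-C)@Rb)[b]; q=q[q[:,2]>.042]; print('staple blk',q.min(0).round(3),q.max(0).round(3),np.median(q,0).round(3))
# rest yaw
for n in ['scene','side']:
    p,im,d=D[n]; P=cloud(p,d)
    m=(abs(P[...,0]-.5)<.07)&(abs(P[...,1]-.315)<.07)
    for lo,hi in ((.008,.05),(.055,.112)):
        q=P[m&(P[...,2]>lo)&(P[...,2]<hi)]; print(n,cv2.minAreaRect((q[:,:2]*1000).astype(np.float32)))
E
python3 s3.py
```

```text
side 696 [-0.123 -0.086  0.07 ] [-0.089 -0.039  0.249]
lean dy/dz [ 0.23635016 -0.10053212] theta 1.3387052560975223
0.1 77 [-0.105 -0.077  0.101]
0.15 78 [-0.107 -0.065  0.15 ]
0.2 96 [-0.107 -0.053  0.199]
0.24 83 [-0.106 -0.044  0.241]
wrist 1307 [-0.122 -0.083  0.07 ] [-0.089 -0.042  0.226]
lean dy/dz [ 0.23034007 -0.0953075 ] theta 1.344404981036023
0.1 263 [-0.102 -0.072  0.101]
0.15 222 [-0.094 -0.061  0.149]
scene 104 [-0.117 -0.085  0.07 ] [-0.083 -0.052  0.197]
lean dy/dz [ 0.23491574 -0.09821153] theta 1.3400642170411705
0.1 23 [-0.092 -0.074  0.099]
0.15 22 [-0.091 -0.063  0.149]
0.2 1 [-0.087 -0.052  0.197]
ring wrist [ 0.6039 -0.0314  0.074 ] in sample [0.03  0.003 0.074]
side [ 0.6039 -0.0325  0.074 ]
plane [ 0.604 -0.032  0.074] [-0.26  -0.049  0.964] [-0.265  0.001  0.964]
board wrist ((584.2509765625, -100.21461486816406), (340.2898864746094, 373.72344970703125), 10.868218421936035)
staple blk [-0.131  0.075  0.042] [-0.08   0.105  0.07 ] [-0.103  0.091  0.049]
scene ((503.4508972167969, 313.6370849609375), (90.20246887207031, 83.40135955810547), 4.174602508544922)
scene ((503.90142822265625, 314.78619384765625), (33.58791732788086, 46.47283935546875), 11.08828353881836)
side ((499.4546203613281, 313.53076171875), (89.26668548583984, 91.69728088378906), 4.225541591644287)
side ((495.0477294921875, 311.1241760253906), (31.044946670532227, 53.133445739746094), 15.699087142944336)
```

View pics/c2.png

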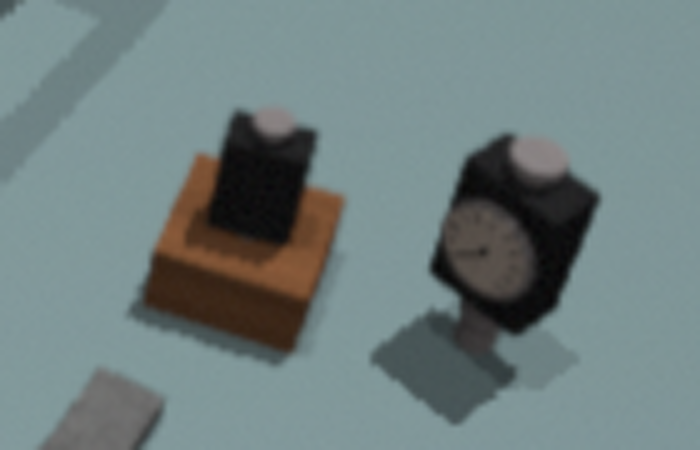

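The crop shows the small gauge in its rest, back side towards the camera, with the bigger look-alike at the right. I'm taking the one in the rest. The strap is at about 1.34 rad. Next I work out the strap push.

```bash
cat >> h.py <<'E'
C=np.array([.575,-.040,0]); yw=.19
Rb=np.array([[np.cos(yw),-np.sin(yw),0],[np.sin(yw),np.cos(yw),0],[0,0,1]])
def b2w(q): return C+Rb@np.array(q)
E
python3 - <<'E'
from h import *
def tcp(th,back=0,r=.14,h=.003):
    y=-.09+r*np.cos(th)-h*np.sin(th)-.011-back; z=.052+r*np.sin(th)+h*np.cos(th)
    return b2w([-.103,y,z])
a=np.array([.5745,0,.2306])
print('hover',(b2w([-.103,-.12,.28])-a)/.04, 'low',(tcp(1.34,.03)-b2w([-.103,-.12,.28]))/.04)
prev=tcp(1.34,.03)
for th in list(np.linspace(1.30,.1,12))+[.06,.03,0]:
    t=tcp(th); print(round(th,2),t.round(4),((t-prev)/.04).round(2).tolist()); prev=t
E
```

```text
hover [-1.94958422 -4.43232436  1.235     ] low [-0.08548197  0.44447818 -2.27564764]
1.3 [ 0.4864 -0.1247  0.1877] [-0.17, 0.87, -0.03]
1.19 [ 0.4837 -0.1104  0.1831] [-0.07, 0.36, -0.11]
1.08 [ 0.481  -0.0967  0.177 ] [-0.07, 0.34, -0.15]
0.97 [ 0.4785 -0.0837  0.1694] [-0.06, 0.32, -0.19]
0.86 [ 0.4762 -0.0716  0.1604] [-0.06, 0.3, -0.23]
0.75 [ 0.4741 -0.0605  0.1501] [-0.05, 0.28, -0.26]
0.65 [ 0.4721 -0.0506  0.1386] [-0.05, 0.25, -0.29]
0.54 [ 0.4705 -0.042   0.1261] [-0.04, 0.22, -0.31]
0.43 [ 0.4691 -0.0347  0.1127] [-0.03, 0.18, -0.33]
0.32 [ 0.468  -0.029   0.0986] [-0.03, 0.14, -0.35]
0.21 [ 0.4672 -0.0248  0.084 ] [-0.02, 0.11, -0.37]
0.1 [ 0.4667 -0.0221  0.069 ] [-0.01, 0.07, -0.38]
0.06 [ 0.4666 -0.0216  0.0634] [-0.0, 0.01, -0.14]
0.03 [ 0.4665 -0.0213  0.0592] [-0.0, 0.01, -0.1]
0 [ 0.4665 -0.0212  0.055 ] [-0.0, 0.0, -0.1]
```

arm_command:
  targets: [0,0,0.7,0,0,0.9,0,-0.2,0.54,0,0,0.9,-0.4,-0.85,0,0,0,0,-0.4,-0.85,0,0,0,0,-0.4,-0.85,0,0,0,0,-0.4,-0.85,0,0,0,0,-0.35,-0.83,0,0,0,0,0,0.2,-0.6,0,0,0,0,0.2,-0.8,0,0,0,-0.09,0.04,-0.88,0,0,0,0,0,0,0,0,0,0,0,0,0,0,0]
  claw: 1

```text
time_s: 1.35
position: [0.4932, -0.1596, 0.1896]
tcp_rot: [-3.14, -0.001, 1.759]
ft_force: [-0.1, 0.3, 0.8]
width: -0.0004
```

arm_command:
  targets: [-0.08,0.43,-0.01,0,0,0,-0.09,0.44,-0.02,0,0,0,-0.07,0.36,-0.11,0,0,0,-0.07,0.34,-0.15,0,0,0,-0.06,0.32,-0.19,0,0,0,-0.06,0.3,-0.23,0,0,0,-0.05,0.28,-0.26,0,0,0]

```text
time_s: 2.05
position: [0.474, -0.0597, 0.1502]
tcp_rot: [3.141, -0.0, 1.76]
ft_force: [0.4, -0.9, 0.5]
width: 0.0001
```

arm_command:
  targets: [-0.05,0.25,-0.29,0,0,0,-0.04,0.22,-0.31,0,0,0,-0.03,0.18,-0.33,0,0,0,-0.03,0.14,-0.35,0,0,0,-0.02,0.11,-0.37,0,0,0,-0.01,0.07,-0.38,0,0,0]

```text
time_s: 2.65
position: [0.4661, -0.0211, 0.0683]
tcp_rot: [-3.14, -0.001, 1.76]
ft_force: [0.5, -0.1, 1.0]
width: 0.0002
```

Run:
```python
from h import *
print(robot.sense()['ft_force'])
p,im,d=grab('side'); save('side1',cv2.resize(im[180:330,190:390],None,fx=4,fy=4)[:600])
Q=(cloud(p,d)-C)@Rb
for y in (-.06,-.03,.06,.08,.1):
    m=(abs(Q[...,0]+.103)<.012)&(abs(Q[...,1]-y)<.006)&(Q[...,2]>.04)
    print(y,Q[m][:,2].round(3)[:12])
```

```text
[ 0.48681738 -0.0888417   1.01250449]
-0.06 [0.059 0.058 0.058 0.059 0.059 0.056 0.059 0.058 0.058 0.058 0.057 0.056]
-0.03 [0.473 0.47  0.469 0.469 0.469 0.468 0.467 0.467 0.465 0.464 0.465 0.463]
0.06 [0.48  0.48  0.48  0.479 0.479 0.48  0.479 0.479 0.48  0.481 0.479 0.479]
0.08 [0.516 0.514 0.513 0.513 0.512 0.51  0.511 0.512 0.511 0.512 0.511 0.508]
0.1 [0.518 0.515 0.513 0.505 0.073 0.074 0.074 0.073 0.073 0.076 0.071 0.071]
```

View pics/side1.png

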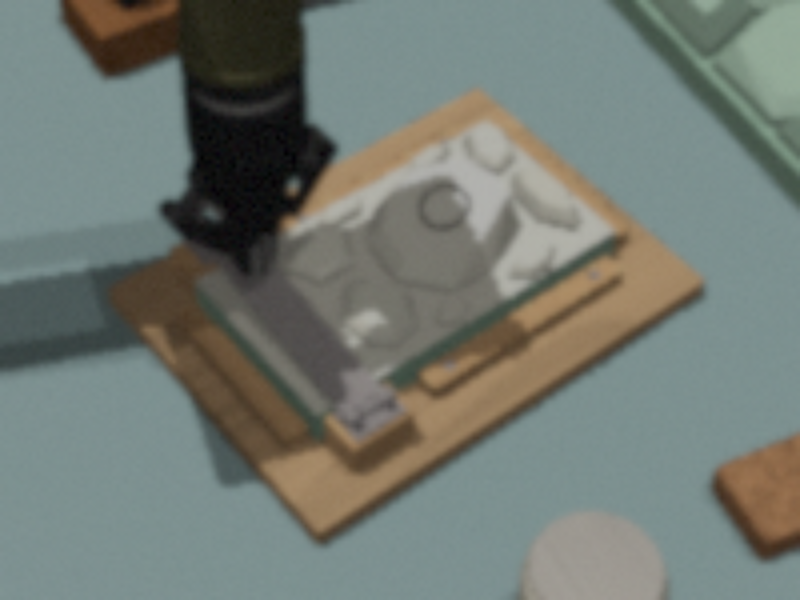

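The side view shows the strap almost flat under the fingertips, with the hinge at (370,405). I'm pressing the rest of the way.

arm_command:
  targets: [0,0.01,-0.14,0,0,0,0,0.01,-0.1,0,0,0,0,0,-0.05,0,0,0,0,0,-0.05,0,0,0]

```text
time_s: 3.1
position: [0.4673, -0.0213, 0.0563]
tcp_rot: [3.141, 0.0, 1.759]
ft_force: [-1.4, -0.6, 0.2]
width: 0.0001
```

arm_command:
  targets: [0,0,-0.05,0,0,0,0,0,-0.05,0,0,0,0,0,0,0,0,0]

```text
time_s: 3.4
position: [0.4674, -0.0213, 0.0537]
tcp_rot: [3.14, 0.001, 1.759]
ft_force: [-3.2, 0.8, 15.0]
width: 0.0002
```

15 N with the tip at z = 0.054, so the strap is down. Retreating, opening, and heading to the gauge while turning.

arm_command:
  targets: [0,0,0.5,0,0,0,0,0,1,0,0,0,0,0,1,0,0,1,0,0,1,0,0,1,0.1,0.6,1,0,0,1,0.1,0.9,0.9,0,0,1,0.1,1,0,0,0,1,0.1,1,0,0,0,1,0.1,1,0,0,0,1,0.1,1,0,0,0,1,0.1,1,0,0,0,1,0.1,1,0,0,0,1]
  claw: 0

```text
time_s: 4.6
position: [0.4989, 0.2795, 0.2675]
tcp_rot: [3.141, 0.001, 2.811]
ft_force: [1.5, -0.3, 0.4]
width: 0.0855
```

arm_command:
  targets: [0.08,0.9,0,0,0,1,0,0,0,0,0,1,0,0,0,0,0,1,0,0,0,0,0,1,0,0,0,0,0,0]

```text
time_s: 5.1
position: [0.502, 0.3141, 0.2673]
tcp_rot: [-3.141, 0.0, -3.057]
ft_force: [-0.5, -0.2, -0.4]
width: 0.0852
```

```bash
cat > s4.py <<'E'
from h import *
s=robot.sense(); print(s['position'].round(4),s['tcp_rot'].round(3),s['ft_force'].round(2),s['q'].round(2))
ims=[]
p,im,d=grab('side'); Q=(cloud(p,d)-C)@Rb
for y in (-.06,-.03,0,.03,.06,.08,.1):
    m=(abs(Q[...,0]+.103)<.010)&(abs(Q[...,1]-y)<.006)&(Q[...,2]>.02)&(Q[...,2]<.2)
    print(y,np.median(Q[m][:,2]).round(4),Q[m][:,2].max().round(3))
a=cv2.resize(im[200:310,210:350],(560,440),interpolation=2)
p,im,d=grab('wrist'); save('wrist2',im); save('side2',a)
P=cloud(p,d)
m=(abs(P[...,0]-.5)<.05)&(abs(P[...,1]-.315)<.05)
for lo,hi in ((.04,.05),(.105,.115),(.117,.125)):
    q=P[m&(P[...,2]>lo)&(P[...,2]<hi)]; print(lo,len(q),cv2.minAreaRect((q[:,:2]*1000).astype(np.float32)) if len(q)>5 else '')
E
python3 s4.py
```

```text
[0.502  0.3141 0.2673] [-3.141  0.    -3.057] [-0.55 -0.15 -0.36] [ 0.49  0.31  1.41 -0.    1.42 -1.17]
-0.06 0.0532 0.057
-0.03 0.0528 0.056
0 0.0531 0.056
0.03 0.0535 0.057
0.06 0.0527 0.057
0.08 0.0532 0.068
0.1 0.0528 0.068
0.04 3706 ((499.2241516113281, 314.7081298828125), (84.7201156616211, 85.14570617675781), 4.641265869140625)
0.105 957 ((499.3550720214844, 314.62945556640625), (28.145322799682617, 45.815399169921875), 6.883967399597168)
0.117 434 ((499.4231872558594, 314.99896240234375), (21.322465896606445, 21.11542510986328), 4.216125011444092)
```

View pics/wrist2.png

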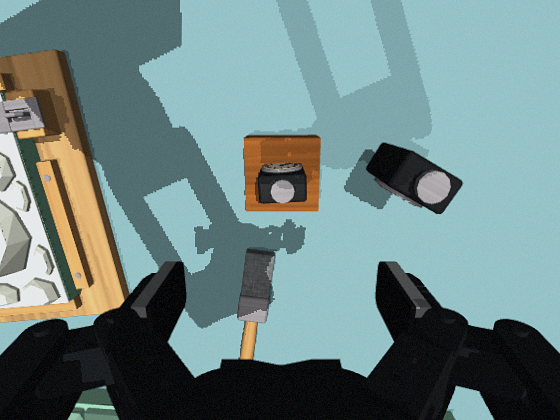

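View pics/side2.png

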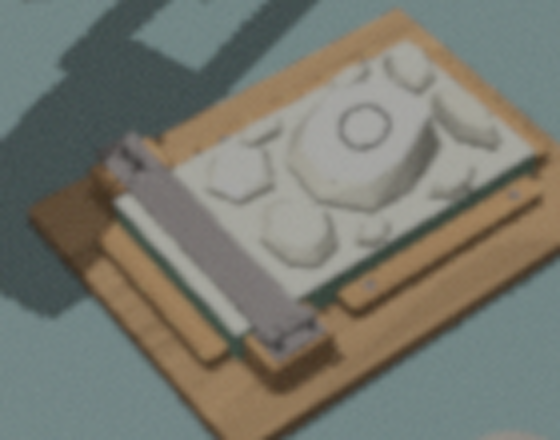

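The wrist view shows the gauge centred in its rest at (282,188), aligned with the jaws. The look-alike is at (415,178) and the brush at (255,285), both clear. In the side view the strap lies flat across the sample with the staple through its slot (strap z 0.053 all along, staple top 0.068). Descending.

arm_command:
  targets: [-0.07,0.02,-1,0,0,0.2,0,0,-1,0,0,0,0,0,-0.9,0,0,0,0,0,-0.8,0,0,0,0,0,-0.6,0,0,0,0,0,-0.5,0,0,0,0,0,-0.4,0,0,0,0,0,0,0,0,0]

```text
time_s: 6.0
position: [0.4977, 0.3137, 0.0571]
tcp_rot: [-3.14, -0.005, -3.039]
ft_force: [0.4, 1.2, 0.0]
width: 0.0853
```

arm_command:
  targets: [0,0,0,0,0,0,0,0,0,0,0,0,0,0,0,0,0,0,0,0,0,0,0,0,0,0,0,0,0,0,0,0,0,0,0,0,0,0,0,0,0,0,0,0,0,0,0,0]
  claw: 1

```text
time_s: 6.8
position: [0.5004, 0.3154, 0.0609]
tcp_rot: [3.141, 0.003, -3.037]
ft_force: [-0.6, -0.1, 6.4]
width: 0.0454
```

arm_command:
  targets: [0,0,0.2,0,0,0,0,0,0.4,0,0,0,0,0,0.6,0,0,0,0,0,0.8,0,0,0,0,0,1,0,0,0,0,0,1,0,0,0,0,0,0.5,0,0,0,0,0,0,0,0,0,0,0,0,0,0,0]

```text
time_s: 7.7
position: [0.4986, 0.3144, 0.2388]
tcp_rot: [-3.141, -0.001, -3.037]
ft_force: [0.6, 0.7, -3.0]
width: 0.0452
```

```bash
cat > s5.py <<'E'
from h import *
s=robot.sense(); print(s['position'].round(4),s['tcp_rot'].round(3),s['ft_force'].round(2),s['width'])
from scipy.spatial.transform import Rotation as Ro
Rt=Ro.from_euler('xyz',s['tcp_rot']).as_matrix(); T=s['position']
for n in ('side','scene'):
    p,im,d=grab(n); L=(cloud(p,d)-T)@Rt   # tool frame
    m=(np.abs(L[...,0])<.06)&(np.abs(L[...,1])<.06)&(L[...,2]>-.02)&(L[...,2]<.09)
    q=L[m]; print(n,len(q),q.min(0).round(4),q.max(0).round(4))
    for lo in (.02,.03,.04,.05,.06):
        w=q[(q[:,2]>lo)&(q[:,2]<lo+.01)]
        if len(w)>3: print(lo,len(w),np.median(w,0).round(4),w.min(0).round(3),w.max(0).round(3))
    u,v=proj(p,T+Rt@np.array([0,0,.03])); u,v=int(u),int(v)
    save('g_'+n,cv2.resize(im[max(v-45,0):v+45,max(u-45,0):u+45],(400,400),interpolation=2))
a=np.hstack([cv2.imread('pics/g_%s.png'%n) for n in('side','scene')]); cv2.imwrite('pics/g.png',a)
E
python3 s5.py
```

```text
[0.4986 0.3144 0.2388] [-3.141e+00 -1.000e-03 -3.037e+00] [ 0.63  0.71 -2.97] 0.04520353442931684
side 158 [-0.0111 -0.039  -0.0198] [0.0205 0.0194 0.0444]
0.02 8 [ 0.0053 -0.0081  0.0272] [-0.002 -0.011  0.024] [ 0.011 -0.003  0.029]
0.03 16 [ 0.0046 -0.0064  0.0356] [-0.004 -0.01   0.031] [0.01  0.002 0.039]
0.04 7 [ 0.0019 -0.0072  0.041 ] [-0.007 -0.009  0.04 ] [ 0.01  -0.004  0.044]
scene 349 [-0.0194 -0.0363 -0.0198] [0.0026 0.034  0.0455]
0.02 20 [-0.0094 -0.0016  0.0242] [-0.012 -0.011  0.02 ] [-0.001  0.007  0.03 ]
0.03 15 [-0.0081 -0.0008  0.0356] [-0.01  -0.008  0.03 ] [-0.004  0.004  0.038]
0.04 14 [-0.0067 -0.0014  0.042 ] [-0.01  -0.008  0.04 ] [-0.004  0.005  0.046]
```

View pics/g.png

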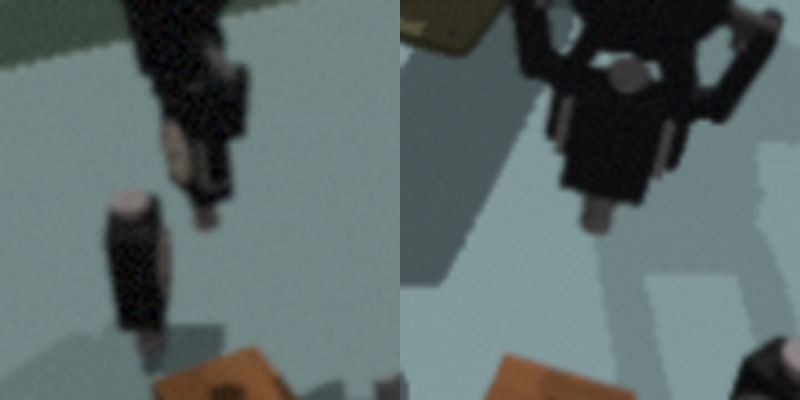

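The gauge is held by its sides: the stem is at (205,215) in the side crop, and in the scene crop both pads are on the body. Carrying it above the mark and tilting.

arm_command:
  targets: [0.1,-0.6,0,0,0,0,0.2,-0.9,0,0,0,0,0.2,-0.9,0,0,0,0,0.2,-0.9,0,0,0,0,0.2,-0.9,0,0,0,0,0.2,-0.9,0,0.1,-0.5,0,0.2,-0.9,0,0.1,-0.5,0,0.2,-0.9,-0.3,0.1,-0.5,0,0.2,-0.9,-0.5,0.1,-0.5,0,0.2,-0.6,-0.56,0.07,-0.44,0,0.14,-0.37,-0.5,0,0,0,0,0,0,0,0,0]

```text
time_s: 9.0
position: [0.5772, -0.0376, 0.1597]
tcp_rot: [3.116, 0.249, -3.043]
ft_force: [-0.3, 0.6, -2.7]
width: 0.0457
```

```bash
cat > s6.py <<'E'
from h import *
from scipy.spatial.transform import Rotation as Ro
s=robot.sense(); print(s['position'].round(4),s['tcp_rot'].round(3),s['ft_force'].round(2),s['q'].round(2))
Rt=Ro.from_euler('xyz',s['tcp_rot']).as_matrix(); T=s['position']
print('tool -z',-Rt[:,2].round(4),'n',(Rb@[-np.sin(.26),0,np.cos(.26)]).round(4))
for n in ('side','scene','wrist'):
    p,im,d=grab(n); L=(cloud(p,d)-T)@Rt
    m=(np.abs(L[...,0])<.03)&(np.abs(L[...,1])<.021)&(L[...,2]>-.015)&(L[...,2]<.013)
    q=L[m]
    for sg in (-1,1):
        w=q[abs(q[:,0]-sg*.014)<.006]
        if len(w)>15: print(n,sg,len(w),np.polyfit(w[:,2],w[:,0],1).round(4),np.median(w,0).round(4))
    m=(np.abs(L[...,0])<.02)&(np.abs(L[...,1])<.02)&(L[...,2]>.018)&(L[...,2]<.05)
    q=L[m]; print(n,'stem',len(q), q.min(0).round(4) if len(q) else '',q.max(0).round(4) if len(q) else '')
    save('h_'+n,im)
p,im,d=grab('side'); u,v=map(int,proj(p,np.array([.604,-.032,.09])))
a=cv2.resize(im[v-50:v+50,u-50:u+50],(400,400),interpolation=2)
p,im,d=grab('scene'); u,v=map(int,proj(p,np.array([.604,-.032,.09])))
b=cv2.resize(im[v-50:v+50,u-50:u+50],(400,400),interpolation=2); save('m1',np.hstack([a,b]))
E
python3 s6.py
```

```text
[ 0.5772 -0.0376  0.1597] [ 3.116  0.249 -3.043] [-0.29  0.62 -2.73] [-0.2   0.27  1.8   0.13  0.84 -1.95]
tool -z [-0.2429 -0.0492  0.9688] n [-0.2525 -0.0486  0.9664]
side 1 24 [-0.1624  0.016 ] [ 0.0174 -0.0114 -0.0035]
side stem 12 [-0.0051 -0.0101  0.0369] [0.009  0.0006 0.0472]
scene -1 127 [ 0.0027 -0.0171] [-0.0171  0.0019 -0.0015]
scene stem 49 [-0.0155 -0.0094  0.0185] [-0.003   0.0093  0.0432]
wrist 1 1250 [-0.1611  0.0128] [ 0.0142 -0.     -0.0052]
wrist stem 213 [ 0.0005 -0.0074  0.0216] [0.0078 0.0085 0.0428]
```

View pics/m1.png

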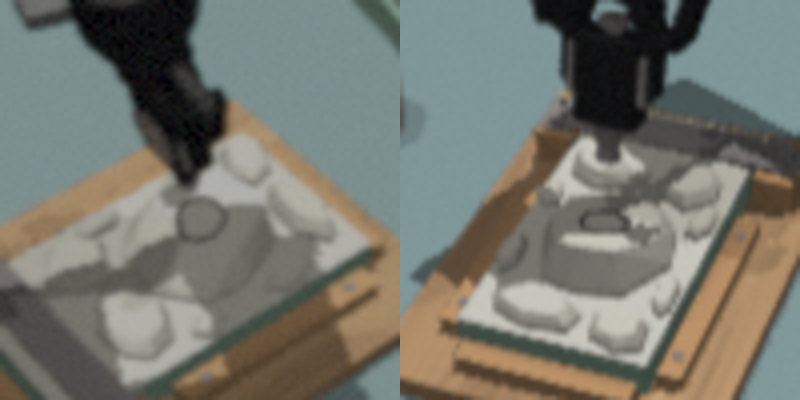

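View pics/h_wrist.png

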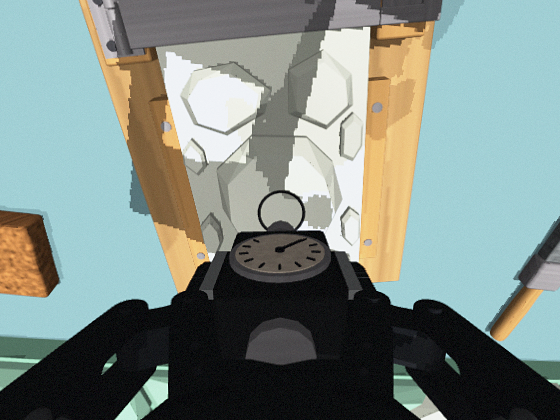

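The wrist view shows the gauge with its dial towards the camera and the stem tip at (283,227), just short of the ring at (282,212). The scene view puts it above and behind the ring, with no visible tilt in the grip. I'll let it settle, then compute the correction.

arm_command:
  targets: [0,0,0,0,0,0,0,0,0,0,0,0,0,0,0,0,0,0]

```text
time_s: 9.55
position: [0.5812, -0.0355, 0.1656]
tcp_rot: [3.119, 0.26, -3.039]
ft_force: [0.2, 0.7, -2.7]
width: 0.0456
```

```bash
cat > s7.py <<'E'
from h import *
from scipy.spatial.transform import Rotation as Ro
s=robot.sense(); Rt=Ro.from_euler('xyz',s['tcp_rot']).as_matrix(); T=s['position']
n=Rb@[-np.sin(.26),0,np.cos(.26)]; M=np.array([.6039,-.0320,.074])
print('t',s['time_s'],T.round(4),'f',s['ft_force'].round(2),'f.n',(s['ft_force']@n).round(2),'torque',s['wrist_torque'].round(2))
print('tilt err rotvec/6deg',(np.cross(-Rt[:,2],n)*180/np.pi/6).round(3))
for gx in (0,-.001,-.002):
    f=T+Rt@[gx,0,.0435]; e=f-M; print('gx',gx,'height',(e@n).round(4),'lateral fix /40mm',(-(e-(e@n)*n)/.04).round(3))
print('n/40mm per 10mm',(n*.25).round(4))
E
python3 s7.py
```

```text
t 9.55 [ 0.5812 -0.0355  0.1656] f [ 0.19  0.66 -2.65] f.n -2.64 torque [-0.05  0.26  0.02]
tilt err rotvec/6deg [-0.002  0.011  0.   ]
gx 0 height 0.0509 lateral fix /40mm [-0.029 -0.028 -0.009]
gx -0.001 height 0.0509 lateral fix /40mm [-0.053 -0.03  -0.015]
gx -0.002 height 0.0509 lateral fix /40mm [-0.077 -0.033 -0.022]
n/40mm per 10mm [-0.0631 -0.0121  0.2416]
```

arm_command:
  targets: [0.06,0,-0.37,0,0.01,0,0.07,0.01,-0.32,0,0,0,0.06,0.01,-0.25,0,0,0,0.03,0.01,-0.12,0,0,0,0,0,0,0,0,0,0,0,0,0,0,0,0,0,0,0,0,0]

```text
time_s: 10.25
position: [0.5902, -0.0349, 0.1232]
tcp_rot: [3.119, 0.259, -3.04]
ft_force: [-0.2, 0.2, -1.6]
width: 0.0456
```

```bash
python3 s7.py
python3 - <<'E'
from h import *
o=[]
for n in('wrist','scene'):
    p,im,d=grab(n); u,v=map(int,proj(p,np.array([.604,-.032,.08]))); r=55 if n=='wrist' else 30
    o.append(cv2.resize(im[v-r:v+r,u-r:u+r],(400,400),interpolation=2))
save('m2',np.hstack(o))
E
```

```text
t 10.25 [ 0.5902 -0.0349  0.1232] f [-0.18  0.15 -1.59] f.n -1.5 torque [-0.06  0.19 -0.  ]
tilt err rotvec/6deg [0.001 0.003 0.   ]
gx 0 height 0.0076 lateral fix /40mm [0.021 0.01  0.006]
gx -0.001 height 0.0076 lateral fix /40mm [-0.004  0.007 -0.001]
gx -0.002 height 0.0076 lateral fix /40mm [-0.028  0.005 -0.007]
n/40mm per 10mm [-0.0631 -0.0121  0.2416]
```

View pics/m2.png

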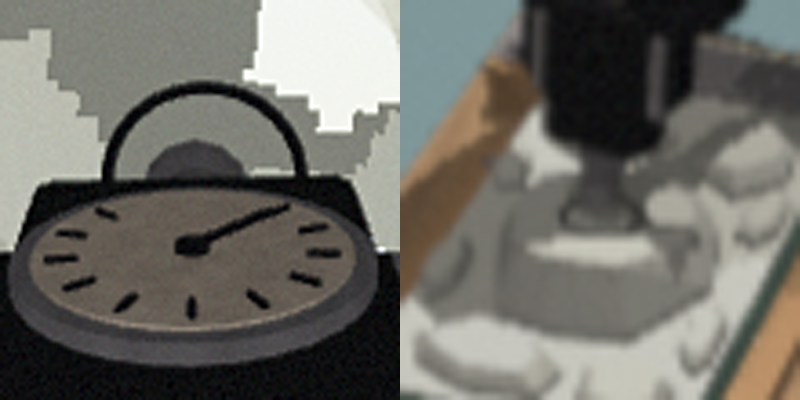

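The wrist crop shows the ring arc at (205,85) with the foot at (197,160), roughly centred. In the scene crop the foot is over the ring. Lowering the rest in small steps.

arm_command:
  targets: [0.015,0,-0.06,0,0,0,0.015,0,-0.06,0,0,0,0,0,0,0,0,0,0,0,0,0,0,0]

```text
time_s: 10.75
position: [0.5911, -0.0348, 0.1178]
tcp_rot: [3.119, 0.258, -3.04]
ft_force: [0.8, 0.2, -1.5]
width: 0.0457
```

arm_command:
  targets: [0.006,0,-0.025,0,0,0,0,0,0,0,0,0,0,0,0,0,0,0]

```text
time_s: 11.05
position: [0.5913, -0.0348, 0.1169]
tcp_rot: [3.119, 0.259, -3.04]
ft_force: [-0.2, -0.1, -0.1]
width: 0.0456
```

arm_command:
  targets: [0.006,0,-0.025,0,0,0,0,0,0,0,0,0,0,0,0,0,0,0]

```text
time_s: 11.35
position: [0.5916, -0.0348, 0.116]
tcp_rot: [3.119, 0.259, -3.04]
ft_force: [-1.2, 0.3, 1.1]
width: 0.0457
```

arm_command:
  targets: [0.006,0,-0.02,0,0,0,0,0,0,0,0,0,0,0,0,0,0,0]

```text
time_s: 11.65
position: [0.5917, -0.0348, 0.1159]
tcp_rot: [3.119, 0.259, -3.04]
ft_force: [-4.0, 0.9, 7.3]
width: 0.0457
```

```bash
python3 s7.py
```

```text
t 11.65 [ 0.5917 -0.0348  0.1159] f [-4.03  0.85  7.32] f.n 8.05 torque [0.05 0.46 0.11]
tilt err rotvec/6deg [-0.001 -0.    -0.   ]
gx 0 height 0.0002 lateral fix /40mm [0.03  0.016 0.009]
gx -0.001 height 0.0002 lateral fix /40mm [0.006 0.014 0.002]
gx -0.002 height 0.0002 lateral fix /40mm [-0.018  0.011 -0.004]
n/40mm per 10mm [-0.0631 -0.0121  0.2416]
```

About 10.6 N net along the normal. I hold for a moment and do a final check.

arm_command:
  targets: [0,0,0,0,0,0,0,0,0,0,0,0,0,0,0,0,0,0,0,0,0,0,0,0,0,0,0,0,0,0,0,0,0,0,0,0,0,0,0,0,0,0,0,0,0,0,0,0]

```text
time_s: 12.45
position: [0.5917, -0.0348, 0.1159]
tcp_rot: [3.119, 0.259, -3.04]
ft_force: [-3.9, -1.2, 7.8]
width: 0.0454
```

```bash
python3 s7.py
python3 - <<'E'
from h import *
o=[]
s=robot.sense()
for n in('wrist','scene'):
    p,im,d=grab(n); u,v=map(int,proj(p,np.array([.604,-.032,.08]))); r=55 if n=='wrist' else 40
    o.append(cv2.resize(im[v-r:v+r,u-r:u+r],(400,400),interpolation=2))
save('m3',np.hstack(o))
from scipy.spatial.transform import Rotation as Ro
s=robot.sense(); Rt=Ro.from_euler('xyz',s['tcp_rot']).as_matrix(); T=s['position']
for n in ('scene','side'):
    p,im,d=grab(n); W=cloud(p,d); L=(W-T)@Rt
    if n=='scene':
        q=L[(np.abs(L[...,1])<.018)&(L[...,2]>-.013)&(L[...,2]<.01)&(np.abs(L[...,0]+.016)<.005)]
        A=np.c_[q[:,1:],np.ones(len(q))]; print('back face slope',len(q),np.linalg.lstsq(A,q[:,0],rcond=None)[0].round(4))
    else:
        Q=(W-C)@Rb
        for y in (-.06,.03,.08): 
            m=(abs(Q[...,0]+.103)<.01)&(abs(Q[...,1]-y)<.006)&(Q[...,2]>.02)&(Q[...,2]<.1); print(y,m.sum(),np.median(Q[m][:,2]) if m.any() else '')
E
```

```text
t 12.45 [ 0.5917 -0.0348  0.1159] f [-3.91 -1.18  7.77] f.n 8.55 torque [ 0.03  0.43 -0.01]
tilt err rotvec/6deg [-0. -0. -0.]
gx 0 height 0.0002 lateral fix /40mm [0.03  0.017 0.009]
gx -0.001 height 0.0002 lateral fix /40mm [0.006 0.014 0.002]
gx -0.002 height 0.0002 lateral fix /40mm [-0.018  0.012 -0.004]
n/40mm per 10mm [-0.0631 -0.0121  0.2416]
back face slope 90 [ 0.0205 -0.0628 -0.0159]
-0.06 28 0.05282475061547417
0.03 26 0.053160943298589766
0.08 28 0.05270458031495754
```

The picture limit is reached, so I check the rest numerically: gauge squareness averaged over its whole back face, and a ring fit on the face plane.

```bash
cat > s8.py <<'E'
from h import *
from scipy.spatial.transform import Rotation as Ro
from scipy.optimize import least_squares
s=robot.sense(); Rt=Ro.from_euler('xyz',s['tcp_rot']).as_matrix(); T=s['position']
F=[]
for _ in range(6):
    p,im,d=grab('scene'); L=(cloud(p,d)-T)@Rt
    F.append(L[(np.abs(L[...,1])<.016)&(L[...,2]>-.045)&(L[...,2]<.011)&(np.abs(L[...,0]+.0155)<.008)])
q=np.vstack(F); A=np.c_[q[:,1:],np.ones(len(q))]
k=least_squares(lambda k:A@k-q[:,0],[0,0,-.015],loss='soft_l1',f_scale=.001).x
print('back face',len(q),k.round(4),'z range',q[:,2].min(),q[:,2].max())
for lo in (-.045,-.03,-.015,0):
    w=q[(q[:,2]>lo)&(q[:,2]<lo+.013)]; print(lo,len(w),np.median(w[:,0]).round(4) if len(w) else '')
n=Rb@[-np.sin(.26),0,np.cos(.26)]; M=np.array([.6039,-.0320,.074]); ey=Rb[:,1]; ex=np.cross(ey,n)
p,im,d=grab('wrist'); g=cv2.cvtColor(im,cv2.COLOR_RGB2GRAY)
P=[]
for v in range(420):
    for u in range(560):
        if g[v,u]<60:
            o,r=ray(p,u,v) if 150<u<400 and 100<v<300 else (None,None)
            if o is None: continue
            X=o+r*((M-o)@n)/(r@n)-M; a,b=X@ex,X@ey
            if 13e-3<np.hypot(a,b)<22e-3 and d[v,u]>.9*((M+X-o)@np.array(p['R'])[2]) : P.append((a,b))
P=np.array(P)*1000; print(len(P))
c=least_squares(lambda c:np.hypot(P[:,0]-c[0],P[:,1]-c[1])-16.5,[0,0],loss='soft_l1').x; print('ring ctr off mark mm',c.round(2),P.min(0),P.max(0))
f=T+Rt@[-.001,0,.0435]-M; print('foot off mark mm',(f@ex*1000).round(2),(f@ey*1000).round(2))
E
python3 s8.py
```

```text
back face 1195 [ 0.0252  0.0004 -0.0158] z range -0.044996868669054176 0.010982623240810578
-0.045 296 -0.0158
-0.03 280 -0.0158
-0.015 260 -0.0158
0 229 -0.0158
239
ring ctr off mark mm [-1.1   0.59] [-18.2979664  -16.22976403] [-3.83890686 17.92488448]
foot off mark mm -0.34 -0.49
```

```bash
python3 s7.py | head -2; python3 -c "
from rig import robot
print(robot.finish_job())"
```

```text
t 13.0 [ 0.5917 -0.0348  0.1159] f [-3.44  0.02  8.23] f.n 8.82 torque [0.02 0.46 0.07]
tilt err rotvec/6deg [-0. -0. -0.]
the job is handed in; nothing more can be done
None
```

I swung the strap closed, took the smaller gauge from its rest and pressed it onto the ring on the sloping face. I handed the job in at 13 s with the gauge still held there; no verdict is reported.

**Last checks**
- **Strap:** it lies level at 0.053 m all along, and an earlier side picture showed the staple through its slot.
- **Squareness:** the tool axis matched the face normal, and the gauge's back face showed no tilt in the grip (slope 0.0004 over six frames). A single noisy frame before that had suggested 0.06, about 3.6°.
- **Position:** the foot was about 1 mm from the fitted ring centre, well inside the ring.
- **Push:** about 11 N along the normal, with the gauge's weight allowed for. Foot contact and the pin being in are judged from the force and the foot height (0.2 mm), because the indenter was not read directly. The force reading also shows a sideways pull of roughly 1 N.

**Not checked by eye:** the final contact picture was refused because the 12-picture limit was reached. I did not re-measure the sample, tin, brush or sanding block at the end; nothing was seen to touch them.

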